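# Pack the motors and servos of the robotics kit

### The job

Pack the robotics kit's tray: stand each of the two motors and two servos upright in the tray's well of its own shape and size (large motor in the large round well, small motor in the small round one, large servo in the large oblong well, small servo in the small oblong one, lengthwise), each down on the floor of its well. Leave the look-alikes on the table, the wheel and the block battery, where they are.

Things in the scene. Friction and masses are not known exactly. Their poses are not given: they have to be found in the camera images.
- motor_large: Large brushless drone motor standing upright: a round dark steel bell 52 mm in diameter from 10 to 42 mm height, on a silver base 49 mm in diameter, with a thin steel shaft 6 mm in diameter standing up from the middle to 54 mm. About 200 g. Origin: centre of its underside, z up along the shaft.
- motor_small: Small brushless drone motor standing upright: the same form as the large one, bell 34 mm in diameter from 10 to 36 mm height, on a base 32 mm in diameter, steel shaft 6 mm in diameter up to 47 mm. About 80 g. Origin: centre of its underside, z up along the shaft.
- servo_large: Large servo standing upright: black box 60 mm long (its x), 30 mm wide (its y), 50 mm high, with two flat mounting ears on its ends at 36 to 39 mm height (76 mm over the ears, 27 mm wide) and a round white horn 28 mm in diameter on top, off-centre towards +x, up to 55 mm. About 150 g. Origin: centre of the box's underside, z up.
- servo_small: Small servo standing upright: the same form, black box 40 mm long (its x), 20 mm wide (its y), 38 mm high, mounting ears at 28 to 31 mm height (54 mm over the ears, 18 mm wide), round white horn 20 mm in diameter on top, off-centre towards +x, up to 43 mm. About 50 g. Origin: centre of the box's underside, z up.
- wheel: Look-alike, to be left alone: a loose toy-robot wheel lying flat, black tyre 52 mm in diameter, 30 mm high, flat grey hub disc on top, no shaft and no bell. 40 g. Origin: centre of its underside, z up.
- battery: Look-alike, to be left alone: a block battery standing upright, black box with a steel band, 27 mm (x) by 18 mm (y) by 46 mm high, two small steel snap terminals on top up to 48.5 mm; no ears and no horn. 47 g. Origin: centre of its underside, z up.
- well_round_large: Insert with the large round well. One of four fixed light grey square inserts (96 x 96 x 12 mm), 2 x 2 in any order at 98 mm pitch, in a fixed black tray (204 x 204 mm, rim 16 mm above the table, level with the inserts). Origin: centre of its underside, 4 mm above the table; x, y along its sides. The well is central, 8 mm deep with a dark floor 4 mm above the origin, round, 67 mm in diameter.
- well_round_small: Insert with the small round well. One of four fixed light grey square inserts (96 x 96 x 12 mm), 2 x 2 in any order at 98 mm pitch, in a fixed black tray (204 x 204 mm, rim 16 mm above the table, level with the inserts). Origin: centre of its underside, 4 mm above the table; x, y along its sides. The well is central, 8 mm deep with a dark floor 4 mm above the origin, round, 48 mm in diameter.
- well_oblong_large: Insert with the large oblong well. One of four fixed light grey square inserts (96 x 96 x 12 mm), 2 x 2 in any order at 98 mm pitch, in a fixed black tray (204 x 204 mm, rim 16 mm above the table, level with the inserts). Origin: centre of its underside, 4 mm above the table; x, y along its sides. The well is central, 8 mm deep with a dark floor 4 mm above the origin, a rectangle, 78 mm along x and 48 mm along y.
- well_oblong_small: Insert with the small oblong well. One of four fixed light grey square inserts (96 x 96 x 12 mm), 2 x 2 in any order at 98 mm pitch, in a fixed black tray (204 x 204 mm, rim 16 mm above the table, level with the inserts). Origin: centre of its underside, 4 mm above the table; x, y along its sides. The well is central, 8 mm deep with a dark floor 4 mm above the origin, a rectangle, 58 mm along x and 38 mm along y.
Not all that is in view belongs to the job. Leave any pink look-alike of the well_round_large alone. Leave any red look-alike of the motor_small alone.

How it is judged (in metres and radians):
At the end, for the whole second after the job is handed in: Each motor and servo upright (0.12 rad) on the floor of its own well (underside 1 to 7 mm above the insert's origin, centres within 15 mm in plan), servos lengthwise (0.55 rad, either way round), at rest (under 0.02 m/s); wheel and battery within 20 mm of their starts (horizontal distance between motor_large and well_round_large below 0.015 m and z of motor_large in the frame of well_round_large between 0.001 and 0.007 m and angle between each of motor_large, motor_small, servo_large, servo_small's own z axis and vertical below 0.12 rad and linear speed of each of motor_large, motor_small, servo_large, servo_small below 0.02 m/s and horizontal distance between motor_small and well_round_small below 0.015 m and z of motor_small in the frame of well_round_small between 0.001 and 0.007 m and horizontal distance between servo_large and well_oblong_large below 0.015 m and z of servo_large in the frame of well_oblong_large between 0.001 and 0.007 m and angle between the x axis of servo_large and the x axis of well_oblong_large, either way round below 0.55 rad and horizontal distance between servo_small and well_oblong_small below 0.015 m and z of servo_small in the frame of well_oblong_small between 0.001 and 0.007 m and angle between the x axis of servo_small and the x axis of well_oblong_small, either way round below 0.55 rad and distance of each of wheel, battery from where it was at the start of the episode below 0.02 m); the robot touches nothing.
It fails at once if the wheel is pushed or carried more than 20 mm from where it started (distance of wheel from where it was at the start of the episode above 0.02 m).
It fails at once if the battery is pushed or carried more than 20 mm from where it started (distance of battery from where it was at the start of the episode above 0.02 m).
It also fails if it takes over 99 s, if anything falls off the work surface, if the arm or the gripper's body presses on something with over 40 N, if the wrist force passes 120 N, or if a joint passes its speed limit or range.

### The arm

A 6-joint arm with a two-finger parallel gripper is mounted at the origin on the work surface. World frame = base frame: x ahead of the robot, y to its left, z up, the work surface at z = 0. Lengths are in m, angles in degrees, forces in N, time in s.
With the tool pointing down it reaches from about 0.35 to 0.875 m from the base axis. Payload 4.2 kg.
Tool frame: the origin (TCP) lies on the centre line of the jaws, within the pads' length; the fingertips stand 19 mm ahead of it and the grasp point (between the pads) is the TCP; x points along the fingers, y is the direction in which the jaws open and shut, and the axes are right-handed (so a half turn about x gives the same grasp; the last joint's range is limited). The gripper opens to 87 mm and grips with 3 to 60 N. Pads are 19 mm wide; open, the fingers measure 117 mm over their backs; the gripper's body (75 mm by 190 mm) begins 51 mm behind the grasp point.
Start: joints at [89.072, 22.042, 0.453, 0, -68.411, -14.817], TCP at [0.17, 0.602, 0.242] pointing down, gripper open.
Joint ranges: [-179.83, 179.83], [-69.29, 118.12], [-61.27, 80.66], [-181.25, 117.63], [-171.15, -9.14], [-177.46, 177.46]. Speed limits (degrees/s): [159.86, 159.86, 180, 180, 180, 180].

### API

Orientations are given as a 3x3 rotation matrix whose columns are the frame's x, y, z axes.
In Python, from station import r, viewer, job, spotter gives the robot as it stands.
- The arm moves only by the tool play_rows, never from a script. Its argument "commands" is a list of rows, each an object of numbers: "fingers": the gripper command: -1 is fully open, 1 is shut, values between are in proportion; "tx", "ty", "tz": the shift along the tool's x, y, z normalised to -1 to 1, where 1 is 750 mm; "ax", "ay", "az": the turn, a rotation vector about the tool's x, y, z normalised to -1 to 1, where 1 is pi rad. In form: [{"fingers": .., "tx": .., "ty": .., "tz": .., "ax": .., "ay": .., "az": ..}, ...]. A call has 1 to 5 rows; each row is the pose to reach, as a shift and turn from the pose commanded when the call began, along the tool's axes at that moment, turning the shorter way round; what a row does not reach only later rows make up. A row lasts 1/12 s, in which the tool goes at most 41.7 mm and 7.16 degrees, less where a joint would pass 70% of its speed; a pose out of reach is approached as far as the arm can. A call with a number of a shift or a turn outside -1 to 1 is refused whole. A call with a gripper value outside its range is refused whole. The fingers move at their own pace and stop on an object; the grip force is fixed at half the most. Time passes only in rows, so rows that repeat a pose let the fingers close. It gives the time, the measured TCP pose, the force and the opening at its end, in the units of the state.
- r.sense(): the state, without advancing time (a new reading comes with each control period).
- viewer.capture(name): name is "scene" or "top" or "wrist"; returns a dict with "image" (384x512x3 uint8, red, green, blue), "fx", "fy", "cx", "cy" (pixels), "R" (3x3) and "t" (3): a world point X has camera coordinates R X + t; the wrist camera has in their place "mount" (4x4, takes a point from camera to tool coordinates, whose origin is the TCP and whose axes are the tool frame's). Camera axes: x right, y down, z forward; pixel columns grow to the right and rows downward; lengths in m; the calibration is good to about 2 mm. A picture is of the moment at which its call begins: read the wrist's pose just before it. There is no depth.
- job.finish_job(): hands the job in, once; it reports no verdict.
Trained networks look in a picture, given as the dict that the camera call returned (one of the last four; its "shot" number tells which), for a name from the list of things; names that differ only in an ending like _2 or _b are one class to them, and where a whole thing is asked for, a point or a joint stands for the part that bears it (a point fixed in the world has none). Each returns a list of dicts, best first, with "score" (0 to 1); they miss things now and then, are a little off and sometimes report something else, mostly with a low value. They report only what shows in the picture. A call takes as long as a camera call. They do not tell look-alikes from the thing itself.
- spotter.find_in(name, picture): "uv" ([column, row] in pixels, amid what is visible of it).
- spotter.silhouettes(name, picture): "region" (384x512 bool, what is visible of it) and "uv" ([column, row] in pixels, amid what is visible of it).
The state is a dict: "time_s": time; "joints": joint angles; "joint_velocities": joint speeds; "effort": joint torques, N m; "tcp_pos": TCP position; "ee_rot": TCP orientation; "wrist_force": force on the tool from outside, world axes, zero at the start; "moment": the same for the moment, N m; "gripper_width": opening from 0.0 (shut) to 1.0 (fully open).
Only numpy, scipy, OpenCV 4.12 (cv2) and the standard library are available. Lean on these libraries where they do the work, as an engineer would, in place of code of your own. Each camera call takes 0.05 s, during which the arm holds its last target. There are 200 camera calls.

## Working session

There is one attempt and no reset: what is moved stays moved. The work goes in short steps, Python scripts to look and compute and a tool call to move; the robot and the scene stay as the last step left them, time stands still between calls to the robot, and variables do not carry over. Pictures are saved under pics/ and viewed, about 12 in all and at most 16, crops included, and the job is handed in when it is done.

Besides the shell and the picture viewer there is one more tool, called after "Call:" as name(argument=value, ...) on one line, values as JSON. play_rows: Moves the arm, as the interface text tells. Its arguments: {"type":"object","properties":{"commands":{"type":"array"}},"required":["commands"]}

```bash
ls; mkdir -p pics
cat > h.py <<'E'
import numpy as np, cv2
from station import r, viewer, job, spotter
def save(p,n): cv2.imwrite('pics/'+n+'.png',cv2.cvtColor(p['image'],cv2.COLOR_RGB2BGR))
def RT(p,s=None):
    if 'R' in p: return np.array(p['R']),np.array(p['t']).ravel()
    M=np.array(p['mount']); T=np.eye(4);T[:3,:3]=s['ee_rot'];T[:3,3]=s['tcp_pos']
    W=np.linalg.inv(T@M); return W[:3,:3],W[:3,3]
def ray(p,uv,z,s=None):
    R,t=RT(p,s); d=R.T@np.array([(uv[0]-p['cx'])/p['fx'],(uv[1]-p['cy'])/p['fy'],1]); c=-R.T@t
    return c+d*(z-c[2])/d[2]
def proj(p,X,s=None):
    R,t=RT(p,s); q=R@np.array(X)+t; return np.array([p['fx']*q[0]/q[2]+p['cx'],p['fy']*q[1]/q[2]+p['cy']])
E
python3 - <<'E'
from h import *
np.set_printoptions(precision=3,suppress=True)
s=r.sense();print(s)
top=viewer.capture('top');save(top,'top0')
sc=viewer.capture('scene');save(sc,'sc0')
w=viewer.capture('wrist');save(w,'w0')
print(np.array(w['mount']),w['fx'],top['fx'],-np.array(top['R']).T@top['t'],-np.array(sc['R']).T@sc['t'])
for n,z in dict(motor_large=.042,motor_small=.036,servo_large=.05,servo_small=.038,wheel=.03,battery=.046,well_round_large=.016,well_round_small=.016,well_oblong_large=.016,well_oblong_small=.016).items():
  for c,p in (('top',top),('sc',sc)):
    for f in spotter.find_in(n,p): print(n,c,np.round(f['uv'],0),round(f['score'],2),ray(p,f['uv'],z)[:2])
E
```

```text
pics
{'time_s': 0.0, 'joints': array([ 89.073,  22.09 ,   0.379,  -0.028, -68.411, -14.816]), 'joint_velocities': array([-0.057, -0.002, -0.032, -0.009, -0.035, -0.053]), 'effort': array([ -0.   , -39.066,  18.74 ,   4.22 ,   0.011,  -0.   ]), 'tcp_pos': array([0.169, 0.601, 0.24 ]), 'ee_rot': array([[-0.   , -0.272, -0.962],
       [-0.002, -0.962,  0.272],
       [-1.   ,  0.002, -0.   ]]), 'wrist_force': array([-0.274,  0.765, -0.189]), 'moment': array([-0.014, -0.033,  0.013]), 'gripper_width': 1.0011499764178242}
[[ 0.001 -0.305  0.952 -0.143]
 [ 1.    -0.    -0.001  0.   ]
 [ 0.001  0.952  0.305 -0.086]
 [ 0.     0.     0.     1.   ]] 345.73564262825215 413.1845411088902 [ 0.412 -0.007  1.347] [1.406 0.336 0.738]
motor_large top [257. 190.] 0.57 [ 0.544 -0.017]
motor_large sc [112. 163.] 0.84 [ 0.521 -0.381]
motor_small top [171. 233.] 0.64 [0.41  0.258]
motor_small top [182. 209.] 0.63 [0.486 0.224]
motor_small sc [346. 208.] 0.82 [0.509 0.238]
motor_small sc [356. 194.] 0.7 [0.446 0.249]
servo_large top [124. 208.] 0.76 [0.491 0.402]
servo_large sc [419. 225.] 0.6 [0.533 0.39
[... 261 characters left out ...]
579 -0.224]
well_round_large top [255. 190.] 0.65 [ 0.547 -0.011]
well_round_large top [308. 149.] 0.62 [ 0.676 -0.185]
well_round_large sc [238. 203.] 0.63 [ 0.544 -0.016]
well_round_large sc [151. 228.] 0.58 [ 0.695 -0.17 ]
well_round_large sc [358. 194.] 0.56 [0.416 0.254]
well_round_small top [256. 160.] 0.76 [ 0.642 -0.014]
well_round_small sc [223. 230.] 0.57 [ 0.649 -0.011]
well_oblong_large top [227. 160.] 0.57 [0.647 0.08 ]
well_oblong_large sc [267. 235.] 0.71 [0.632 0.087]
well_oblong_small top [227. 191.] 0.61 [0.542 0.081]
well_oblong_small top [328. 187.] 0.17 [ 0.553 -0.246]
well_oblong_small sc [278. 214.] 0.77 [0.552 0.089]
well_oblong_small sc [346. 239.] 0.21 [0.591 0.256]
```

Run:
```python
import cv2
a=cv2.imread('pics/top0.png');cv2.imwrite('pics/top0c.png',cv2.resize(a[110:290,80:400],None,fx=2.5,fy=2.5,interpolation=cv2.INTER_CUBIC))
a=cv2.imread('pics/sc0.png');cv2.imwrite('pics/sc0c.png',cv2.resize(a[110:290,70:470],None,fx=2,fy=2,interpolation=cv2.INTER_CUBIC))
```

```text
(no output)
```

View pics/top0c.png

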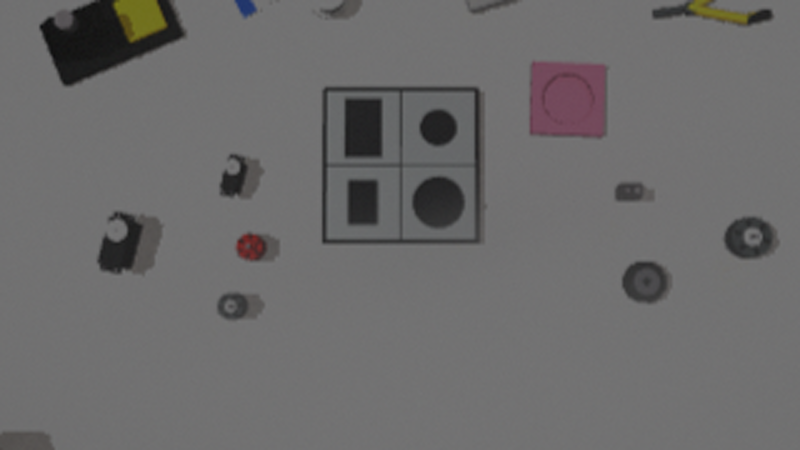

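View pics/sc0c.png

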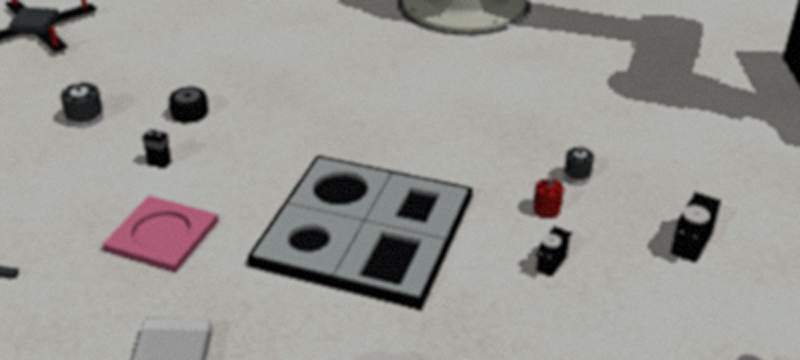

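View pics/w0.png

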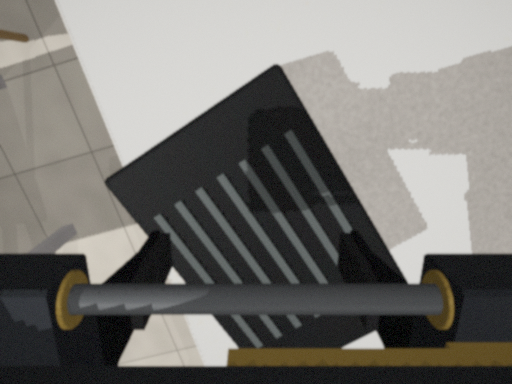

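```bash
cat > fit.py <<'E'
from h import *
from scipy.optimize import minimize
def cyl(d,z0,z1,cx=0,n=24):
    a=np.linspace(0,2*np.pi,n,endpoint=False)
    return np.array([[cx+d/2*np.cos(t),d/2*np.sin(t),z] for z in (z0,z1) for t in a])
def box(l,w,z0,z1): return np.array([[x*l/2,y*w/2,z] for x in(-1,1) for y in(-1,1) for z in(z0,z1)])
M=dict(motor_large=[cyl(.052,.01,.042),cyl(.049,0,.01),cyl(.006,.042,.054)],
 motor_small=[cyl(.034,.01,.036),cyl(.032,0,.01),cyl(.006,.036,.047)],
 servo_large=[box(.06,.03,0,.05),box(.076,.027,.036,.039),cyl(.028,.05,.055,.014)],
 servo_small=[box(.04,.02,0,.038),box(.054,.018,.028,.031),cyl(.02,.038,.043,.009)],
 wheel=[cyl(.052,0,.03)],battery=[box(.027,.018,0,.046)],insert=[box(.096,.096,.012,.012001)])
def render(n,q,p,s=None,z=0,S=4):
    c,sn=np.cos(q[2]),np.sin(q[2]);m=np.zeros((384*S,512*S),np.uint8)
    for V in M[n]:
        W=V@np.array([[c,sn,0],[-sn,c,0],[0,0,1]])+[q[0],q[1],z]
        uv=np.array([(proj(p,w,s)+.5)*S for w in W]);cv2.fillConvexPoly(m,cv2.convexHull(uv.astype(np.float32)).astype(np.int32),1)
    return cv2.resize(m.astype(np.float32),(512,384),interpolation=cv2.INTER_AREA)
def fit(n,obs,q0,z=0,yaw=True):
    def cost(q):
        q=list(q) if yaw else [q[0],q[1],q0[2]]
        e=0
        for p,s,reg in obs:
            m=render(n,q,p,s,z); g=reg.astype(float); e+=1-np.minimum(m,g).sum()/max(np.maximum(m,g).sum(),1)
        return e/len(obs)
    k=3 if yaw else 2; best=None
    for y0 in ([q0[2]-.4,q0[2],q0[2]+.4] if yaw else [0]):
        x=np.array([q0[0],q0[1],y0])[:k]; sx=np.vstack([x]+[x+np.eye(3)[i,:k]*(.01 if i<2 else .25) for i in range(k)])
        o=minimize(cost,x,method='Nelder-Mead',options=dict(initial_simplex=sx,xatol=2e-4,fatol=1e-4,maxiter=150))
        if best is None or o.fun<best.fun: best=o
    return best.x,best.fun
E
cat > m1.py <<'E'
from fit import *
np.set_printoptions(precision=4,suppress=True)
top=viewer.capture('top');sc=viewer.capture('scene')
G=dict(motor_large=(.53,-.4,0),motor_small=(.41,.258,0),servo_large=(.5,.402,-.2),servo_small=(.58,.259,-.2),wheel=(.43,-.275,0),battery=(.553,-.246,1.57),
 well_round_large=(.544,-.015,0),well_round_small=(.642,-.015,0),well_oblong_large=(.642,.082,0),well_oblong_small=(.544,.082,0))
for n,g in G.items():
    k='insert' if 'well' in n else n; z=.004 if 'well' in n else 0; obs={}
    for c,p in (('top',top),('sc',sc)):
        u=proj(p,[g[0],g[1],.025])
        C=[f for f in spotter.silhouettes(n,p) if np.hypot(*(f['uv']-u))<13]
        if C: obs[c]=(p,None,C[0]['region'])
    yaw=k[0] in 'sib'
    for c in obs: print(n,c,int(obs[c][2].sum()),*fit(k,[obs[c]],g,z,yaw))
    if len(obs)==2: print(n,'both',*fit(k,list(obs.values()),g,z,yaw))
E
python3 m1.py
```

```text
motor_large sc 388 [ 0.4918 -0.4062] 0.07139608913142337
motor_small top 101 [0.4127 0.2537] 0.11222222222222222
motor_small sc 252 [0.4162 0.2547] 0.06535638171915703
motor_small both [0.4135 0.2543] 0.11529867554822981
servo_large top 303 [ 0.4941  0.3967 -0.2448] 0.0768933539412674
servo_large sc 563 [ 0.4984  0.3979 -0.2463] 0.06040764600274584
servo_large both [ 0.4953  0.3976 -0.2238] 0.09141862148845625
servo_small top 137 [ 0.5796  0.2532 -0.2477] 0.09479077711357808
servo_small sc 284 [ 0.5832  0.2549 -0.156 ] 0.08358942839582051
servo_small both [ 0.5802  0.2542 -0.1534] 0.12361555461386126
wheel top 211 [ 0.4357 -0.2738] 0.11760083813514932
wheel sc 309 [ 0.4384 -0.2715] 0.09723756906077352
wheel both [ 0.4365 -0.2733] 0.11317967414026531
battery sc 233 [ 0.5532 -0.2549  1.4328] 0.0764944275582573
well_round_large top 845 [ 0.5427 -0.0118 -0.013 ] 0.049226441631504914
well_round_large sc 1036 [ 0.5474 -0.0076 -0.0181] 0.06449887052669123
well_round_large both [ 0.5444 -0.0102  0.0129] 0.08720009849020488
well_round_small top 834 [ 0.6406 -0.013  -0.0098] 0.0485610226380061
well_round_small sc 1237 [ 0.6439 -0.0093 -0.0162] 0.046266193167608716
well_round_small both [ 0.6417 -0.012  -0.0024] 0.07669501080226498
well_oblong_large top 863 [ 0.6408  0.0864 -0.0231] 0.04150517933901765
well_oblong_large sc 1315 [ 0.6453  0.088  -0.014 ] 0.03246205733558183
well_oblong_large both [ 0.6426  0.0875 -0.0104] 0.06539376194932645
well_oblong_small top 812 [ 0.5428  0.0881 -0.0083] 0.08635724331926864
well_oblong_small sc 1041 [ 0.5474  0.0904 -0.0082] 0.04050279329608941
well_oblong_small both [ 0.5454  0.089  -0.0211] 0.08043771471642164
```

Call:
play_rows(commands=[{"fingers": -1, "tx": 0.08, "ty": 0.0715, "tz": -0.247, "ax": 0, "ay": 0, "az": 0}, {"fingers": -1, "tx": 0.08, "ty": 0.0715, "tz": -0.247, "ax": 0, "ay": 0, "az": 0}, {"fingers": -1, "tx": 0.08, "ty": 0.0715, "tz": -0.247, "ax": 0, "ay": 0, "az": 0}, {"fingers": -1, "tx": 0.08, "ty": 0.0715, "tz": -0.247, "ax": 0, "ay": 0, "az": 0}, {"fingers": -1, "tx": 0.08, "ty": 0.0715, "tz": -0.247, "ax": 0, "ay": 0, "az": 0}])

```text
time_s: 2.67
tcp_pos: [0.3348, 0.498, 0.1809]
ee_rot: [[-0.0, -0.272, -0.962], [-0.001, -0.962, 0.272], [-1.0, 0.001, 0.0]]
wrist_force: [0.5, -0.5, 0.2]
gripper_width: 1.0
```

Call:
play_rows(commands=[{"fingers": -1, "tx": 0.08, "ty": 0.0715, "tz": -0.247, "ax": -0.0145, "ay": 0, "az": 0}, {"fingers": -1, "tx": 0.08, "ty": 0.0715, "tz": -0.247, "ax": -0.0145, "ay": 0, "az": 0}, {"fingers": -1, "tx": 0.08, "ty": 0.0715, "tz": -0.247, "ax": -0.0145, "ay": 0, "az": 0}, {"fingers": -1, "tx": 0.08, "ty": 0.0715, "tz": -0.247, "ax": -0.0145, "ay": 0, "az": 0}, {"fingers": -1, "tx": 0.08, "ty": 0.0715, "tz": -0.247, "ax": -0.0145, "ay": 0, "az": 0}])

```text
time_s: 3.08
tcp_pos: [0.4989, 0.396, 0.1207]
ee_rot: [[-0.0, -0.228, -0.974], [-0.0, -0.974, 0.228], [-1.0, 0.001, 0.0]]
wrist_force: [0.2, 0.9, 1.0]
gripper_width: 0.999
```

```bash
cat > look.py <<'E'
import sys
from fit import *
np.set_printoptions(precision=4,suppress=True)
n=sys.argv[1]; q=[float(v) for v in sys.argv[2:5]]
s=r.sense(); w=viewer.capture('wrist'); save(w,'w_'+n)
y=np.array(s['ee_rot'])[:,1]
print('t',s['time_s'],'tcp',s['tcp_pos'],'phi',np.degrees(np.arctan2(-y[0],-y[1])),'g',s['gripper_width'],'F',s['wrist_force'])
im=w['image'].copy()
F=spotter.silhouettes(n,w)
for f in F: print(f['uv'],f['score'],int(f['region'].sum()),'expected',proj(w,[q[0],q[1],.025],s))
if F:
    F.sort(key=lambda f:np.hypot(*(f['uv']-proj(w,[q[0],q[1],.025],s))))
    x,e=fit(n,[(w,s,F[0]['region'])],q,0,'servo' in n); print(x,e)
    q=list(x)+q[len(x):]
    R,t=RT(w,s); d=np.array([x[0],x[1],0])-s['tcp_pos']; E=np.array(s['ee_rot'])
    print('to go tool axes /.75:',E.T@d/.75)
m=render(n,q,w,s); c,_=cv2.findContours((m>.5).astype(np.uint8),0,1); cv2.drawContours(im,c,-1,(255,0,0),1)
cv2.imwrite('pics/w_'+n+'.png',im[:,:,::-1])
E
python3 look.py servo_large .496 .397 -.23
```

```text
t 3.0833 tcp [0.4989 0.396  0.1207] phi 13.182761694807798 g 0.999434407637893 F [0.2337 0.8697 1.0132]
[255.6, 209.8] 0.71 4588 expected [254.3059 205.7325]
[ 0.4966  0.397  -0.2448] 0.018588561506467594
to go tool axes /.75: [ 0.161  -0.0006  0.0032]
```

View pics/w_servo_large.png

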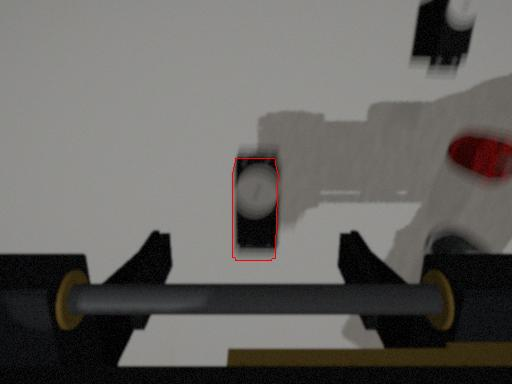

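```bash
python3 look.py servo_large .496 .397 -.23; python3 look.py servo_small .581 .254 -.2;python3 look.py motor_small .4145 .2542 0
```

```text
t 3.1833 tcp [0.4998 0.3938 0.1189] phi 13.499524149419692 g 1.0030600986538079 F [ 0.3349 -0.6445 -0.2918]
[251.0, 210.8] 0.56 4625 expected [251.2381 208.2157]
[ 0.4968  0.397  -0.2415] 0.020392950322134062
to go tool axes /.75: [ 0.1585 -0.0038  0.0045]
t 3.2833 tcp [0.4978 0.3968 0.1209] phi 13.259596484716296 g 0.9993284101480732 F [ 0.2861  0.0761 -0.0869]
[443.6, 34.3] 0.72 4268 expected [443.9766  32.3991]
[ 0.5815  0.2535 -0.2621] 0.02980519665725445
to go tool axes /.75: [ 0.1613  0.1602 -0.1525]
t 3.3833 tcp [0.4968 0.3984 0.122 ] phi 13.089620461211647 g 0.9991681173875367 F [-0.3813  0.3132  0.7963]
[484.3, 157.3] 0.95 2759 expected [459.427  258.8619]
[448.2, 244.9] 0.88 1120 expected [459.427  258.8619]
[0.4198 0.2579] 0.5813002430360815
to go tool axes /.75: [0.1625 0.2059 0.0577]
```

View pics/w_servo_large.png

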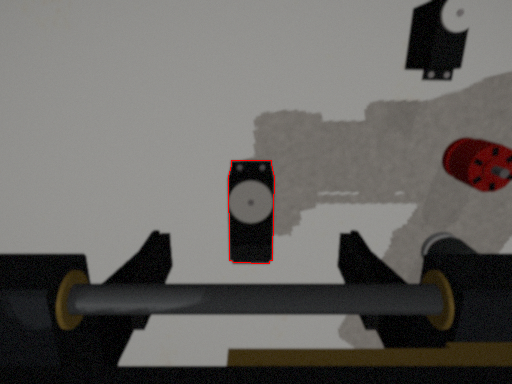

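Call:
play_rows(commands=[{"fingers": -1, "tx": 0.05, "ty": 0, "tz": 0, "ax": 0, "ay": 0, "az": 0}, {"fingers": -1, "tx": 0.1, "ty": 0, "tz": 0, "ax": 0, "ay": 0, "az": 0}, {"fingers": -1, "tx": 0.119, "ty": 0, "tz": 0, "ax": 0, "ay": 0, "az": 0}, {"fingers": -1, "tx": 0.119, "ty": 0, "tz": 0, "ax": 0, "ay": 0, "az": 0}, {"fingers": 1, "tx": 0.119, "ty": 0, "tz": 0, "ax": 0, "ay": 0, "az": 0}])

```text
time_s: 3.9
tcp_pos: [0.4965, 0.3986, 0.0324]
ee_rot: [[0.0, -0.225, -0.974], [-0.001, -0.974, 0.225], [-1.0, 0.001, -0.0]]
wrist_force: [0.1, 0.6, 1.2]
gripper_width: 0.975
```

Call:
play_rows(commands=[{"fingers": 1, "tx": 0, "ty": 0, "tz": 0, "ax": 0, "ay": 0, "az": 0}, {"fingers": 1, "tx": 0, "ty": 0, "tz": 0, "ax": 0, "ay": 0, "az": 0}, {"fingers": 1, "tx": 0, "ty": 0, "tz": 0, "ax": 0, "ay": 0, "az": 0}, {"fingers": 1, "tx": 0, "ty": 0, "tz": 0, "ax": 0, "ay": 0, "az": 0}, {"fingers": 1, "tx": 0, "ty": 0, "tz": 0, "ax": 0, "ay": 0, "az": 0}])

```text
time_s: 4.32
tcp_pos: [0.4974, 0.3981, 0.0333]
ee_rot: [[0.001, -0.227, -0.974], [0.001, -0.974, 0.227], [-1.0, -0.002, -0.001]]
wrist_force: [0.1, -0.6, 1.0]
gripper_width: 0.63
```

Call:
play_rows(commands=[{"fingers": 1, "tx": 0, "ty": 0, "tz": 0, "ax": 0, "ay": 0, "az": 0}, {"fingers": 1, "tx": 0, "ty": 0, "tz": 0, "ax": 0, "ay": 0, "az": 0}, {"fingers": 1, "tx": 0, "ty": 0, "tz": 0, "ax": 0, "ay": 0, "az": 0}])

```text
time_s: 4.57
tcp_pos: [0.4971, 0.3977, 0.0323]
ee_rot: [[0.0, -0.227, -0.974], [-0.0, -0.974, 0.227], [-1.0, -0.0, -0.0]]
wrist_force: [-0.3, -0.2, -0.2]
gripper_width: 0.403
```

Call:
play_rows(commands=[{"fingers": 1, "tx": 0, "ty": 0, "tz": 0, "ax": 0, "ay": 0, "az": 0}, {"fingers": 1, "tx": 0, "ty": 0, "tz": 0, "ax": 0, "ay": 0, "az": 0}, {"fingers": 1, "tx": 0, "ty": 0, "tz": 0, "ax": 0, "ay": 0, "az": 0}, {"fingers": 1, "tx": 0, "ty": 0, "tz": 0, "ax": 0, "ay": 0, "az": 0}, {"fingers": 1, "tx": 0, "ty": 0, "tz": 0, "ax": 0, "ay": 0, "az": 0}])

```text
time_s: 4.98
tcp_pos: [0.497, 0.3975, 0.0322]
ee_rot: [[-0.0, -0.227, -0.974], [-0.001, -0.974, 0.227], [-1.0, 0.001, 0.0]]
wrist_force: [-1.0, -1.0, 1.7]
gripper_width: 0.34
```

Call:
play_rows(commands=[{"fingers": 1, "tx": -0.03, "ty": 0, "tz": 0, "ax": 0, "ay": 0, "az": 0}, {"fingers": 1, "tx": -0.06, "ty": 0, "tz": 0, "ax": -0.02, "ay": 0, "az": 0}, {"fingers": 1, "tx": -0.09, "ty": 0, "tz": 0, "ax": -0.05, "ay": 0, "az": 0}, {"fingers": 1, "tx": -0.12, "ty": 0, "tz": 0, "ax": -0.073, "ay": 0, "az": 0}, {"fingers": 1, "tx": -0.12, "ty": 0, "tz": 0, "ax": -0.073, "ay": 0, "az": 0}])

```text
time_s: 5.4
tcp_pos: [0.4992, 0.4001, 0.1273]
ee_rot: [[0.007, 0.003, -1.0], [0.007, -1.0, -0.003], [-1.0, -0.007, -0.007]]
wrist_force: [-0.1, 0.5, -0.4]
gripper_width: 0.337
```

Call:
play_rows(commands=[{"fingers": 1, "tx": 0, "ty": 0.045, "tz": -0.021, "ax": 0, "ay": 0, "az": 0}, {"fingers": 1, "tx": 0, "ty": 0.095, "tz": -0.044, "ax": 0, "ay": 0, "az": 0}, {"fingers": 1, "tx": 0, "ty": 0.145, "tz": -0.068, "ax": 0, "ay": 0, "az": 0}, {"fingers": 1, "tx": 0, "ty": 0.195, "tz": -0.091, "ax": 0, "ay": 0, "az": 0}, {"fingers": 1, "tx": 0, "ty": 0.2075, "tz": -0.097, "ax": 0, "ay": 0, "az": 0}])

```text
time_s: 5.82
tcp_pos: [0.5705, 0.2373, 0.1209]
ee_rot: [[-0.002, -0.006, -1.0], [-0.002, -1.0, 0.006], [-1.0, 0.002, 0.002]]
wrist_force: [-0.1, 1.2, -1.4]
gripper_width: 0.338
```

Call:
play_rows(commands=[{"fingers": 1, "tx": 0, "ty": 0.045, "tz": -0.021, "ax": 0, "ay": 0, "az": 0}, {"fingers": 1, "tx": 0, "ty": 0.095, "tz": -0.044, "ax": 0, "ay": 0, "az": 0}, {"fingers": 1, "tx": 0, "ty": 0.145, "tz": -0.068, "ax": 0, "ay": 0, "az": 0}, {"fingers": 1, "tx": 0, "ty": 0.18, "tz": -0.084, "ax": 0, "ay": 0, "az": 0}, {"fingers": 1, "tx": 0, "ty": 0.2075, "tz": -0.097, "ax": 0, "ay": 0, "az": 0}])

```text
time_s: 6.23
tcp_pos: [0.6428, 0.0841, 0.1209]
ee_rot: [[-0.002, -0.003, -1.0], [-0.0, -1.0, 0.003], [-1.0, 0.0, 0.002]]
wrist_force: [-0.2, -0.4, -1.0]
gripper_width: 0.342
```

Call:
play_rows(commands=[{"fingers": 1, "tx": 0.02, "ty": 0, "tz": 0, "ax": 0, "ay": 0, "az": 0}, {"fingers": 1, "tx": 0.05, "ty": 0, "tz": 0, "ax": 0, "ay": 0, "az": 0}, {"fingers": 1, "tx": 0.06, "ty": 0, "tz": 0, "ax": 0, "ay": 0, "az": 0}, {"fingers": 1, "tx": 0.06, "ty": 0, "tz": 0, "ax": 0, "ay": 0, "az": 0}, {"fingers": 1, "tx": 0.06, "ty": 0, "tz": 0, "ax": 0, "ay": 0, "az": 0}])

```text
time_s: 6.65
tcp_pos: [0.6424, 0.0868, 0.0766]
ee_rot: [[-0.001, 0.001, -1.0], [-0.001, -1.0, -0.001], [-1.0, 0.001, 0.001]]
wrist_force: [0.2, 0.4, -0.7]
gripper_width: 0.342
```

```bash
cat > chk.py <<'E'
import sys
from h import *
s=r.sense(); w=viewer.capture('wrist'); im=w['image'].copy()
print(s['time_s'],s['tcp_pos'],s['gripper_width'],s['wrist_force'])
for n,(x,y,l,b) in dict(OL=(.6425,.087,.078,.048),OS=(.545,.0885,.058,.038),RL=(.5445,-.0105,.067,.067),RS=(.642,-.0115,.048,.048)).items():
    c=np.array([proj(w,[x+i*l/2,y+j*b/2,.016],s) for i,j in((1,1),(1,-1),(-1,-1),(-1,1))]); cv2.polylines(im,[c.astype(np.int32)],True,(255,0,0))
cv2.imwrite('pics/'+sys.argv[1]+'.png',im[:,:,::-1])
E
python3 chk.py c1
```

```text
6.65 [0.64236201 0.08684999 0.07662821] 0.3415045004506318 [ 0.22350861  0.43274008 -0.70091919]
```

View pics/c1.png

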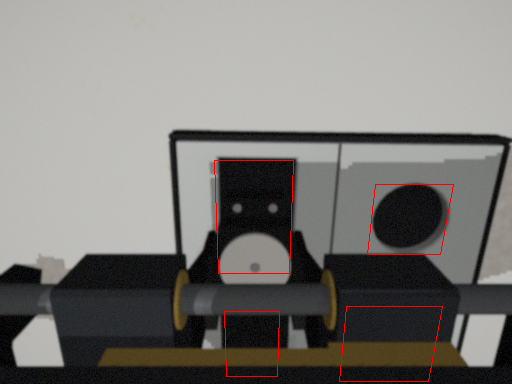

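Call:
play_rows(commands=[{"fingers": 1, "tx": 0.025, "ty": 0, "tz": 0, "ax": 0, "ay": 0, "az": 0}, {"fingers": 1, "tx": 0.04, "ty": 0, "tz": 0, "ax": 0, "ay": 0, "az": 0}, {"fingers": 1, "tx": 0.048, "ty": 0.001, "tz": 0, "ax": 0, "ay": 0, "az": 0}, {"fingers": 1, "tx": 0.048, "ty": 0.001, "tz": 0, "ax": 0, "ay": 0, "az": 0}, {"fingers": 0, "tx": 0.048, "ty": 0.001, "tz": 0, "ax": 0, "ay": 0, "az": 0}])

```text
time_s: 7.12
tcp_pos: [0.643, 0.086, 0.0418]
ee_rot: [[0.001, 0.001, -1.0], [-0.0, -1.0, -0.001], [-1.0, 0.0, -0.001]]
wrist_force: [0.3, 0.6, 0.4]
gripper_width: 0.364
```

Call:
play_rows(commands=[{"fingers": -0.1, "tx": 0, "ty": 0, "tz": 0, "ax": 0, "ay": 0, "az": 0}, {"fingers": -0.1, "tx": 0, "ty": 0, "tz": 0, "ax": 0, "ay": 0, "az": 0}, {"fingers": -0.1, "tx": 0, "ty": 0, "tz": 0, "ax": 0, "ay": 0, "az": 0}, {"fingers": -0.1, "tx": 0, "ty": 0, "tz": 0, "ax": 0, "ay": 0, "az": 0}, {"fingers": -0.1, "tx": 0, "ty": 0, "tz": 0, "ax": 0, "ay": 0, "az": 0}])

```text
time_s: 7.53
tcp_pos: [0.6427, 0.0858, 0.0416]
ee_rot: [[0.001, 0.0, -1.0], [0.0, -1.0, -0.0], [-1.0, -0.0, -0.001]]
wrist_force: [0.2, 1.0, -0.5]
gripper_width: 0.545
```

Call:
play_rows(commands=[{"fingers": -0.1, "tx": -0.03, "ty": 0, "tz": 0, "ax": 0, "ay": 0, "az": 0}, {"fingers": -0.1, "tx": -0.08, "ty": 0, "tz": 0, "ax": 0, "ay": 0, "az": 0}, {"fingers": -0.1, "tx": -0.107, "ty": 0, "tz": 0, "ax": 0, "ay": 0, "az": 0}])

```text
time_s: 7.78
tcp_pos: [0.6439, 0.0859, 0.1248]
ee_rot: [[0.004, 0.001, -1.0], [0.0, -1.0, -0.001], [-1.0, -0.0, -0.004]]
wrist_force: [1.4, 0.6, 1.4]
gripper_width: 0.548
```

Call:
play_rows(commands=[{"fingers": -0.1, "tx": 0, "ty": -0.05, "tz": 0.018, "ax": 0.02, "ay": 0, "az": 0}, {"fingers": -0.1, "tx": 0, "ty": -0.1, "tz": 0.037, "ax": 0.04, "ay": 0, "az": 0}, {"fingers": -0.1, "tx": 0, "ty": -0.15, "tz": 0.055, "ax": 0.06, "ay": 0, "az": 0}, {"fingers": -0.1, "tx": 0, "ty": -0.2, "tz": 0.073, "ax": 0.078, "ay": 0, "az": 0}, {"fingers": -0.1, "tx": 0, "ty": -0.2233, "tz": 0.0816, "ax": 0.078, "ay": 0, "az": 0}])

```text
time_s: 8.2
tcp_pos: [0.5801, 0.2569, 0.122]
ee_rot: [[0.001, -0.241, -0.97], [0.001, -0.97, 0.241], [-1.0, -0.001, -0.001]]
wrist_force: [-0.6, -0.4, -0.1]
gripper_width: 0.551
```

Call:
play_rows(commands=[{"fingers": -0.1, "tx": 0, "ty": 0, "tz": 0, "ax": 0, "ay": 0, "az": 0}, {"fingers": -0.1, "tx": 0, "ty": 0, "tz": 0, "ax": 0, "ay": 0, "az": 0}, {"fingers": -0.1, "tx": 0, "ty": 0, "tz": 0, "ax": 0, "ay": 0, "az": 0}])

```text
time_s: 8.45
tcp_pos: [0.5814, 0.2527, 0.1215]
ee_rot: [[-0.0, -0.243, -0.97], [-0.0, -0.97, 0.243], [-1.0, 0.0, 0.0]]
wrist_force: [-0.1, 0.1, -0.6]
gripper_width: 0.552
```

```bash
python3 look.py servo_small .581 .254 -.25;python3 look.py motor_small .4145 .2542 0|head -1; cat > tops.py <<'E'
E
python3 look.py servo_small .581 .254 -.25|tail -2
```

```text
t 8.45 tcp [0.5814 0.2527 0.1215] phi 14.044787976709324 g 0.5524453739980174 F [-0.0738  0.141  -0.6084]
[255.1, 201.3] 0.64 1916 expected [253.1505 202.3532]
[ 0.5814  0.2535 -0.2673] 0.05834589241226584
to go tool axes /.75: [ 0.162  -0.0011  0.0003]
t 8.55 tcp [0.5817 0.252  0.1215] phi 14.129934679141586 g 0.54958521031791 F [0.1084 0.8966 0.039 ]
[ 0.5814  0.2535 -0.2632] 0.021296042409286176
to go tool axes /.75: [ 0.162  -0.0018  0.0009]
```

View pics/w_servo_small.png

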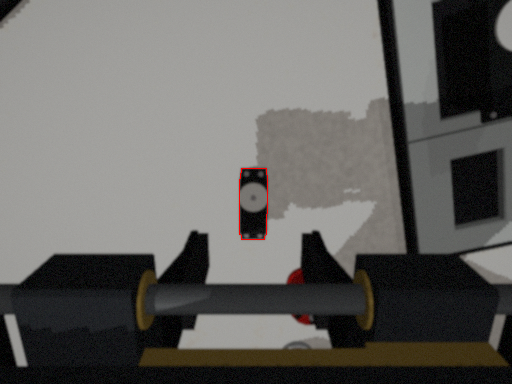

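Call:
play_rows(commands=[{"fingers": -0.1, "tx": 0.05, "ty": 0, "tz": 0, "ax": 0, "ay": 0, "az": 0}, {"fingers": -0.1, "tx": 0.1, "ty": 0, "tz": 0, "ax": 0, "ay": 0, "az": 0}, {"fingers": -0.1, "tx": 0.119, "ty": 0, "tz": 0, "ax": 0, "ay": 0, "az": 0}, {"fingers": -0.1, "tx": 0.119, "ty": 0, "tz": 0, "ax": 0, "ay": 0, "az": 0}, {"fingers": 1, "tx": 0.119, "ty": 0, "tz": 0, "ax": 0, "ay": 0, "az": 0}])

```text
time_s: 9.17
tcp_pos: [0.5816, 0.2528, 0.0318]
ee_rot: [[-0.001, -0.243, -0.97], [-0.001, -0.97, 0.243], [-1.0, 0.001, 0.0]]
wrist_force: [1.5, 0.2, 1.6]
gripper_width: 0.523
```

Call:
play_rows(commands=[{"fingers": 1, "tx": 0, "ty": 0, "tz": 0, "ax": 0, "ay": 0, "az": 0}, {"fingers": 1, "tx": 0, "ty": 0, "tz": 0, "ax": 0, "ay": 0, "az": 0}, {"fingers": 1, "tx": 0, "ty": 0, "tz": 0, "ax": 0, "ay": 0, "az": 0}, {"fingers": 1, "tx": 0, "ty": 0, "tz": 0, "ax": 0, "ay": 0, "az": 0}, {"fingers": 1, "tx": 0, "ty": 0, "tz": 0, "ax": 0, "ay": 0, "az": 0}])

```text
time_s: 9.58
tcp_pos: [0.5819, 0.2536, 0.0336]
ee_rot: [[0.002, -0.242, -0.97], [0.001, -0.97, 0.242], [-1.0, -0.001, -0.001]]
wrist_force: [0.4, 0.2, 3.0]
gripper_width: 0.229
```

Call:
play_rows(commands=[{"fingers": 1, "tx": 0, "ty": 0, "tz": 0, "ax": 0, "ay": 0, "az": 0}, {"fingers": 1, "tx": 0, "ty": 0, "tz": 0, "ax": 0, "ay": 0, "az": 0}, {"fingers": 1, "tx": 0, "ty": 0, "tz": 0, "ax": 0, "ay": 0, "az": 0}, {"fingers": 1, "tx": 0, "ty": 0, "tz": 0, "ax": 0, "ay": 0, "az": 0}])

```text
time_s: 9.92
tcp_pos: [0.5819, 0.2536, 0.0336]
ee_rot: [[0.002, -0.242, -0.97], [0.001, -0.97, 0.242], [-1.0, -0.001, -0.001]]
wrist_force: [-0.9, 0.2, 6.2]
gripper_width: 0.225
```

Call:
play_rows(commands=[{"fingers": 1, "tx": -0.03, "ty": 0, "tz": 0, "ax": 0, "ay": 0, "az": 0}, {"fingers": 1, "tx": -0.06, "ty": 0, "tz": 0, "ax": -0.02, "ay": 0, "az": 0}, {"fingers": 1, "tx": -0.09, "ty": 0, "tz": 0, "ax": -0.05, "ay": 0, "az": 0}, {"fingers": 1, "tx": -0.116, "ty": 0, "tz": 0, "ax": -0.078, "ay": 0, "az": 0}, {"fingers": 1, "tx": -0.116, "ty": 0, "tz": 0, "ax": -0.078, "ay": 0, "az": 0}])

```text
time_s: 10.33
tcp_pos: [0.5836, 0.2546, 0.1239]
ee_rot: [[0.008, 0.003, -1.0], [0.004, -1.0, -0.003], [-1.0, -0.004, -0.008]]
wrist_force: [1.0, 0.4, 0.0]
gripper_width: 0.226
```

Call:
play_rows(commands=[{"fingers": 1, "tx": 0, "ty": 0.05, "tz": 0.011, "ax": 0, "ay": 0, "az": 0}, {"fingers": 1, "tx": 0, "ty": 0.1, "tz": 0.022, "ax": 0, "ay": 0, "az": 0}, {"fingers": 1, "tx": 0, "ty": 0.15, "tz": 0.033, "ax": 0, "ay": 0, "az": 0}, {"fingers": 1, "tx": 0, "ty": 0.195, "tz": 0.043, "ax": 0, "ay": 0, "az": 0}, {"fingers": 1, "tx": 0, "ty": 0.222, "tz": 0.0487, "ax": 0, "ay": 0, "az": 0}])

```text
time_s: 10.75
tcp_pos: [0.5426, 0.0837, 0.1182]
ee_rot: [[-0.003, -0.003, -1.0], [-0.001, -1.0, 0.003], [-1.0, 0.001, 0.003]]
wrist_force: [-0.0, 0.5, -0.1]
gripper_width: 0.229
```

Call:
play_rows(commands=[{"fingers": 1, "tx": 0.01, "ty": 0, "tz": 0, "ax": 0, "ay": 0, "az": 0}, {"fingers": 1, "tx": 0.04, "ty": 0, "tz": 0, "ax": 0, "ay": 0, "az": 0}, {"fingers": 1, "tx": 0.06, "ty": 0, "tz": 0, "ax": 0, "ay": 0, "az": 0}, {"fingers": 1, "tx": 0.06, "ty": 0, "tz": 0, "ax": 0, "ay": 0, "az": 0}, {"fingers": 1, "tx": 0.06, "ty": 0, "tz": 0, "ax": 0, "ay": 0, "az": 0}])

```text
time_s: 11.17
tcp_pos: [0.5443, 0.0868, 0.073]
ee_rot: [[-0.003, -0.0, -1.0], [-0.001, -1.0, 0.0], [-1.0, 0.001, 0.003]]
wrist_force: [-0.1, 0.1, -0.4]
gripper_width: 0.226
```

```bash
python3 chk.py c2
```

```text
11.1667 [0.54431143 0.08680726 0.07303663] 0.22629991076904812 [-0.06049632  0.05234832 -0.44154464]
```

View pics/c2.png

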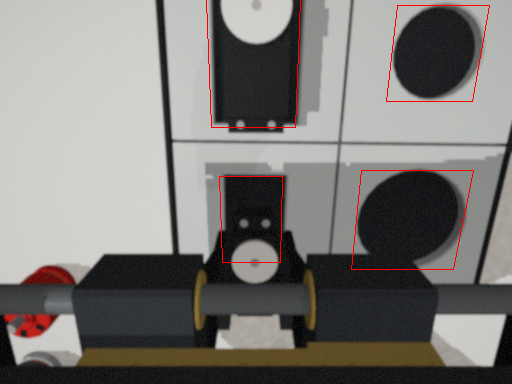

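Call:
play_rows(commands=[{"fingers": 1, "tx": 0.025, "ty": 0, "tz": 0, "ax": 0, "ay": 0, "az": 0}, {"fingers": 1, "tx": 0.037, "ty": 0, "tz": 0, "ax": 0, "ay": 0, "az": 0}, {"fingers": 1, "tx": 0.044, "ty": 0, "tz": 0, "ax": 0, "ay": 0, "az": 0}, {"fingers": 1, "tx": 0.044, "ty": 0, "tz": 0, "ax": 0, "ay": 0, "az": 0}, {"fingers": 0, "tx": 0.044, "ty": 0, "tz": 0, "ax": 0, "ay": 0, "az": 0}])

```text
time_s: 11.63
tcp_pos: [0.5453, 0.0872, 0.0418]
ee_rot: [[0.001, 0.001, -1.0], [0.0, -1.0, -0.001], [-1.0, -0.0, -0.001]]
wrist_force: [0.2, -0.4, 0.1]
gripper_width: 0.25
```

Call:
play_rows(commands=[{"fingers": -0.2, "tx": 0, "ty": 0, "tz": 0, "ax": 0, "ay": 0, "az": 0}, {"fingers": -0.2, "tx": 0, "ty": 0, "tz": 0, "ax": 0, "ay": 0, "az": 0}, {"fingers": -0.2, "tx": 0, "ty": 0, "tz": 0, "ax": 0, "ay": 0, "az": 0}, {"fingers": -0.2, "tx": 0, "ty": 0, "tz": 0, "ax": 0, "ay": 0, "az": 0}, {"fingers": -0.2, "tx": 0, "ty": 0, "tz": 0, "ax": 0, "ay": 0, "az": 0}])

```text
time_s: 12.05
tcp_pos: [0.5449, 0.0868, 0.0414]
ee_rot: [[0.0, 0.0, -1.0], [0.0, -1.0, -0.0], [-1.0, -0.0, -0.0]]
wrist_force: [0.5, -0.9, -0.1]
gripper_width: 0.561
```

Call:
play_rows(commands=[{"fingers": -0.4, "tx": -0.03, "ty": 0, "tz": 0, "ax": 0, "ay": 0, "az": 0}, {"fingers": -0.4, "tx": -0.08, "ty": 0, "tz": 0, "ax": 0, "ay": 0, "az": 0}, {"fingers": -0.4, "tx": -0.107, "ty": 0, "tz": 0, "ax": 0, "ay": 0, "az": 0}])

```text
time_s: 12.3
tcp_pos: [0.5461, 0.087, 0.1244]
ee_rot: [[0.003, 0.001, -1.0], [0.0, -1.0, -0.001], [-1.0, -0.0, -0.003]]
wrist_force: [0.4, 0.5, -0.2]
gripper_width: 0.68
```

Call:
play_rows(commands=[{"fingers": -0.4, "tx": 0, "ty": -0.037, "tz": 0.029, "ax": 0, "ay": 0, "az": 0}, {"fingers": -0.4, "tx": 0, "ty": -0.074, "tz": 0.058, "ax": 0, "ay": 0, "az": 0}, {"fingers": -0.4, "tx": 0, "ty": -0.111, "tz": 0.087, "ax": 0, "ay": 0, "az": 0}])

```text
time_s: 12.55
tcp_pos: [0.4791, 0.1705, 0.1221]
ee_rot: [[0.001, -0.002, -1.0], [0.001, -1.0, 0.002], [-1.0, -0.001, -0.001]]
wrist_force: [-0.2, 0.9, -0.2]
gripper_width: 0.701
```

Call:
play_rows(commands=[{"fingers": -0.4, "tx": 0, "ty": -0.037, "tz": 0.029, "ax": 0, "ay": 0, "az": 0}, {"fingers": -0.4, "tx": 0, "ty": -0.08, "tz": 0.062, "ax": 0, "ay": 0, "az": 0}, {"fingers": -0.4, "tx": 0, "ty": -0.112, "tz": 0.087, "ax": 0, "ay": 0, "az": 0}, {"fingers": -0.4, "tx": 0, "ty": -0.112, "tz": 0.087, "ax": 0, "ay": 0, "az": 0}, {"fingers": -0.4, "tx": 0, "ty": -0.112, "tz": 0.087, "ax": 0, "ay": 0, "az": 0}])

```text
time_s: 12.97
tcp_pos: [0.4135, 0.2552, 0.1218]
ee_rot: [[0.0, 0.003, -1.0], [0.0, -1.0, -0.003], [-1.0, -0.0, -0.0]]
wrist_force: [-0.3, -0.3, 0.4]
gripper_width: 0.699
```

```bash
python3 look.py motor_small .4145 .2542 0; python3 look.py motor_small .4145 .2542 0
```

```text
t 12.9667 tcp [0.4135 0.2552 0.1218] phi -0.19900021457794112 g 0.6991853404763481 F [-0.282  -0.3275  0.356 ]
[294.6, 93.3] 0.77 2195 expected [255.7725 200.1596]
[255.8, 199.5] 0.62 2096 expected [255.7725 200.1596]
[0.4148 0.2535] 0.03517414225218218
to go tool axes /.75: [ 0.1624  0.0023 -0.0017]
t 13.0667 tcp [0.4144 0.2538 0.1215] phi -0.005361574424680512 g 0.7014985698681909 F [ 0.2086  0.4706 -0.6295]
[254.7, 201.5] 0.89 2074 expected [253.7824 201.3518]
[292.0, 94.9] 0.89 2219 expected [253.7824 201.3518]
[0.4147 0.2535] 0.04738097290463461
to go tool axes /.75: [ 0.1621  0.0004 -0.0005]
```

View pics/w_motor_small.png

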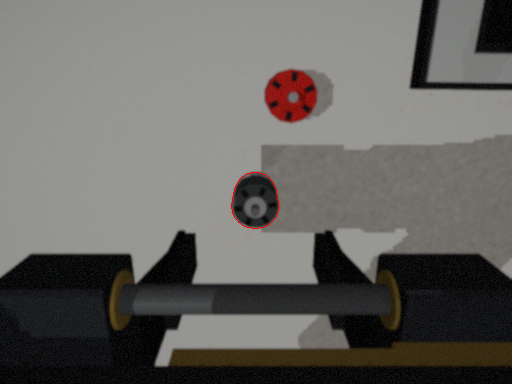

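Call:
play_rows(commands=[{"fingers": -0.4, "tx": 0.05, "ty": 0, "tz": 0, "ax": 0, "ay": 0, "az": 0}, {"fingers": -0.4, "tx": 0.1, "ty": 0, "tz": 0, "ax": 0, "ay": 0, "az": 0}, {"fingers": -0.4, "tx": 0.119, "ty": 0, "tz": 0, "ax": 0, "ay": 0, "az": 0}, {"fingers": -0.4, "tx": 0.119, "ty": 0, "tz": 0, "ax": 0, "ay": 0, "az": 0}, {"fingers": 1, "tx": 0.119, "ty": 0, "tz": 0, "ax": 0, "ay": 0, "az": 0}])

```text
time_s: 13.58
tcp_pos: [0.4149, 0.2531, 0.0318]
ee_rot: [[-0.001, -0.001, -1.0], [-0.002, -1.0, 0.001], [-1.0, 0.002, 0.001]]
wrist_force: [-0.3, -0.5, 0.0]
gripper_width: 0.673
```

Call:
play_rows(commands=[{"fingers": 1, "tx": 0, "ty": 0, "tz": 0, "ax": 0, "ay": 0, "az": 0}, {"fingers": 1, "tx": 0, "ty": 0, "tz": 0, "ax": 0, "ay": 0, "az": 0}, {"fingers": 1, "tx": 0, "ty": 0, "tz": 0, "ax": 0, "ay": 0, "az": 0}, {"fingers": 1, "tx": 0, "ty": 0, "tz": 0, "ax": 0, "ay": 0, "az": 0}, {"fingers": 1, "tx": 0, "ty": 0, "tz": 0, "ax": 0, "ay": 0, "az": 0}])

```text
time_s: 14.0
tcp_pos: [0.4148, 0.2543, 0.0333]
ee_rot: [[0.001, 0.0, -1.0], [0.001, -1.0, -0.0], [-1.0, -0.001, -0.001]]
wrist_force: [-0.4, -0.1, 3.5]
gripper_width: 0.382
```

Call:
play_rows(commands=[{"fingers": 1, "tx": 0, "ty": 0, "tz": 0, "ax": 0, "ay": 0, "az": 0}, {"fingers": 1, "tx": 0, "ty": 0, "tz": 0, "ax": 0, "ay": 0, "az": 0}, {"fingers": 1, "tx": 0, "ty": 0, "tz": 0, "ax": 0, "ay": 0, "az": 0}, {"fingers": 1, "tx": 0, "ty": 0, "tz": 0, "ax": 0, "ay": 0, "az": 0}])

```text
time_s: 14.33
tcp_pos: [0.4148, 0.2544, 0.0333]
ee_rot: [[0.001, 0.001, -1.0], [0.001, -1.0, -0.001], [-1.0, -0.001, -0.001]]
wrist_force: [-1.0, -1.6, 6.8]
gripper_width: 0.382
```

Call:
play_rows(commands=[{"fingers": 1, "tx": -0.03, "ty": 0, "tz": 0, "ax": 0, "ay": 0, "az": 0}, {"fingers": 1, "tx": -0.07, "ty": 0, "tz": 0, "ax": 0, "ay": 0, "az": 0}, {"fingers": 1, "tx": -0.1, "ty": 0, "tz": 0, "ax": 0, "ay": 0, "az": 0}, {"fingers": 1, "tx": -0.116, "ty": 0, "tz": 0, "ax": 0, "ay": 0, "az": 0}, {"fingers": 1, "tx": -0.116, "ty": 0, "tz": 0, "ax": 0, "ay": 0, "az": 0}])

```text
time_s: 14.75
tcp_pos: [0.4156, 0.2555, 0.1222]
ee_rot: [[0.005, 0.001, -1.0], [0.005, -1.0, -0.001], [-1.0, -0.005, -0.005]]
wrist_force: [0.2, 0.7, -1.0]
gripper_width: 0.381
```

Call:
play_rows(commands=[{"fingers": 1, "tx": 0, "ty": 0.033, "tz": -0.028, "ax": 0, "ay": 0, "az": 0}, {"fingers": 1, "tx": 0, "ty": 0.07, "tz": -0.06, "ax": 0, "ay": 0, "az": 0}, {"fingers": 1, "tx": 0, "ty": 0.11, "tz": -0.094, "ax": 0, "ay": 0, "az": 0}, {"fingers": 1, "tx": 0, "ty": 0.15, "tz": -0.128, "ax": 0, "ay": 0, "az": 0}, {"fingers": 1, "tx": 0, "ty": 0.178, "tz": -0.1517, "ax": 0, "ay": 0, "az": 0}])

```text
time_s: 15.17
tcp_pos: [0.5288, 0.1182, 0.1178]
ee_rot: [[-0.002, -0.001, -1.0], [-0.001, -1.0, 0.001], [-1.0, 0.001, 0.002]]
wrist_force: [-0.6, -0.2, -1.0]
gripper_width: 0.384
```

Call:
play_rows(commands=[{"fingers": 1, "tx": 0, "ty": 0.04, "tz": -0.034, "ax": 0, "ay": 0, "az": 0}, {"fingers": 1, "tx": 0, "ty": 0.08, "tz": -0.068, "ax": 0, "ay": 0, "az": 0}, {"fingers": 1, "tx": 0, "ty": 0.12, "tz": -0.102, "ax": 0, "ay": 0, "az": 0}, {"fingers": 1, "tx": 0, "ty": 0.155, "tz": -0.132, "ax": 0, "ay": 0, "az": 0}, {"fingers": 1, "tx": 0, "ty": 0.178, "tz": -0.1517, "ax": 0, "ay": 0, "az": 0}])

```text
time_s: 15.58
tcp_pos: [0.6428, -0.0157, 0.1171]
ee_rot: [[-0.002, -0.002, -1.0], [-0.0, -1.0, 0.002], [-1.0, 0.0, 0.002]]
wrist_force: [0.4, 0.4, -0.6]
gripper_width: 0.382
```

Call:
play_rows(commands=[{"fingers": 1, "tx": 0.01, "ty": 0, "tz": 0, "ax": 0, "ay": 0, "az": 0}, {"fingers": 1, "tx": 0.04, "ty": 0, "tz": 0, "ax": 0, "ay": 0, "az": 0}, {"fingers": 1, "tx": 0.06, "ty": 0, "tz": 0, "ax": 0, "ay": 0, "az": 0}, {"fingers": 1, "tx": 0.06, "ty": 0, "tz": 0, "ax": 0, "ay": 0, "az": 0}, {"fingers": 1, "tx": 0.06, "ty": 0, "tz": 0, "ax": 0, "ay": 0, "az": 0}])

```text
time_s: 16.0
tcp_pos: [0.6405, -0.0129, 0.0722]
ee_rot: [[-0.004, 0.0, -1.0], [-0.001, -1.0, -0.0], [-1.0, 0.001, 0.004]]
wrist_force: [-0.3, -0.6, -0.2]
gripper_width: 0.378
```

```bash
python3 chk.py c3
```

```text
16.0 [ 0.64048207 -0.01287584  0.07219719] 0.3779366840000025 [-0.26667398 -0.64917661 -0.21787445]
```

View pics/c3.png

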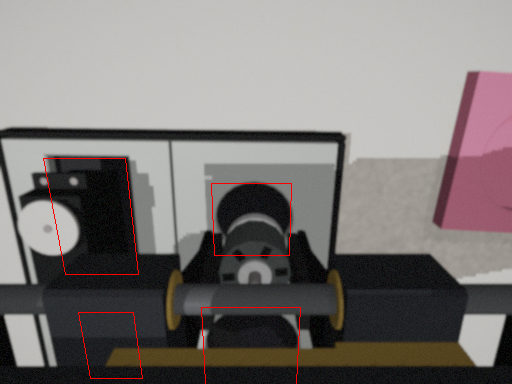

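Call:
play_rows(commands=[{"fingers": 1, "tx": 0.025, "ty": 0, "tz": 0, "ax": 0, "ay": 0, "az": 0}, {"fingers": 1, "tx": 0.037, "ty": 0, "tz": 0, "ax": 0, "ay": 0, "az": 0}, {"fingers": 1, "tx": 0.044, "ty": 0, "tz": 0, "ax": 0, "ay": 0, "az": 0}, {"fingers": 1, "tx": 0.044, "ty": 0, "tz": 0, "ax": 0, "ay": 0, "az": 0}, {"fingers": 0, "tx": 0.044, "ty": 0, "tz": 0, "ax": 0, "ay": 0, "az": 0}])

```text
time_s: 16.47
tcp_pos: [0.6423, -0.0127, 0.042]
ee_rot: [[0.001, 0.001, -1.0], [0.0, -1.0, -0.001], [-1.0, -0.0, -0.001]]
wrist_force: [0.4, 0.2, -1.2]
gripper_width: 0.41
```

Call:
play_rows(commands=[{"fingers": -0.4, "tx": 0, "ty": 0, "tz": 0, "ax": 0, "ay": 0, "az": 0}, {"fingers": -0.4, "tx": 0, "ty": 0, "tz": 0, "ax": 0, "ay": 0, "az": 0}, {"fingers": -0.4, "tx": 0, "ty": 0, "tz": 0, "ax": 0, "ay": 0, "az": 0}, {"fingers": -0.4, "tx": 0, "ty": 0, "tz": 0, "ax": 0, "ay": 0, "az": 0}, {"fingers": -0.4, "tx": 0, "ty": 0, "tz": 0, "ax": 0, "ay": 0, "az": 0}])

```text
time_s: 16.88
tcp_pos: [0.642, -0.013, 0.0414]
ee_rot: [[0.0, 0.0, -1.0], [0.0, -1.0, -0.0], [-1.0, -0.0, -0.0]]
wrist_force: [-0.2, -0.8, -0.3]
gripper_width: 0.682
```

Call:
play_rows(commands=[{"fingers": -0.4, "tx": -0.03, "ty": 0, "tz": 0, "ax": 0, "ay": 0, "az": 0}, {"fingers": -0.4, "tx": -0.08, "ty": 0, "tz": 0, "ax": 0, "ay": 0, "az": 0}, {"fingers": -1, "tx": -0.107, "ty": 0, "tz": 0, "ax": 0, "ay": 0, "az": 0}])

```text
time_s: 17.13
tcp_pos: [0.6433, -0.0131, 0.1247]
ee_rot: [[0.004, 0.001, -1.0], [-0.0, -1.0, -0.001], [-1.0, 0.0, -0.004]]
wrist_force: [0.1, -0.4, 1.9]
gripper_width: 0.725
```

Call:
play_rows(commands=[{"fingers": -1, "tx": 0, "ty": 0.05, "tz": 0.019, "ax": 0, "ay": 0, "az": 0}, {"fingers": -1, "tx": 0, "ty": 0.1, "tz": 0.038, "ax": 0, "ay": 0, "az": 0}, {"fingers": -1, "tx": 0, "ty": 0.15, "tz": 0.058, "ax": 0, "ay": 0, "az": 0}, {"fingers": -1, "tx": 0, "ty": 0.175, "tz": 0.0676, "ax": 0, "ay": 0, "az": 0}])

```text
time_s: 17.47
tcp_pos: [0.5891, -0.1471, 0.1218]
ee_rot: [[-0.001, -0.002, -1.0], [0.0, -1.0, 0.002], [-1.0, -0.0, 0.001]]
wrist_force: [0.2, 0.6, -1.0]
gripper_width: 0.961
```

Call:
play_rows(commands=[{"fingers": -1, "tx": 0, "ty": 0.05, "tz": 0.019, "ax": 0, "ay": 0, "az": 0}, {"fingers": -1, "tx": 0, "ty": 0.1, "tz": 0.038, "ax": 0, "ay": 0, "az": 0}, {"fingers": -1, "tx": 0, "ty": 0.15, "tz": 0.058, "ax": 0, "ay": 0, "az": 0}, {"fingers": -1, "tx": 0, "ty": 0.175, "tz": 0.0676, "ax": 0, "ay": 0, "az": 0}])

```text
time_s: 17.8
tcp_pos: [0.5385, -0.2787, 0.1216]
ee_rot: [[-0.001, -0.003, -1.0], [-0.0, -1.0, 0.003], [-1.0, 0.0, 0.001]]
wrist_force: [0.2, 1.1, 0.2]
gripper_width: 0.996
```

Call:
play_rows(commands=[{"fingers": -1, "tx": 0, "ty": 0.05, "tz": 0.019, "ax": 0, "ay": 0, "az": 0}, {"fingers": -1, "tx": 0, "ty": 0.1, "tz": 0.038, "ax": 0, "ay": 0, "az": 0}, {"fingers": -1, "tx": 0, "ty": 0.15, "tz": 0.058, "ax": 0, "ay": 0, "az": 0}, {"fingers": -1, "tx": 0, "ty": 0.175, "tz": 0.0676, "ax": 0, "ay": 0, "az": 0}, {"fingers": -1, "tx": 0, "ty": 0.175, "tz": 0.0676, "ax": 0, "ay": 0, "az": 0}])

```text
time_s: 18.22
tcp_pos: [0.4878, -0.4105, 0.1213]
ee_rot: [[-0.0, -0.005, -1.0], [-0.0, -1.0, 0.005], [-1.0, 0.0, 0.0]]
wrist_force: [0.2, 0.6, 0.1]
gripper_width: 0.998
```

```bash
python3 look.py motor_large .490 -.407 0; python3 look.py motor_large .490 -.407 0
```

```text
t 18.2167 tcp [ 0.4878 -0.4105  0.1213] phi 0.3056564716351287 g 0.9980377617701357 F [0.2155 0.5502 0.1188]
[246.8, 196.8] 0.67 4768 expected [249.5327 198.7401]
[ 0.4922 -0.4079] 0.025843888597758102
to go tool axes /.75: [ 0.1617 -0.0035 -0.0059]
t 18.3167 tcp [ 0.4892 -0.4075  0.1213] phi 0.11523403114841838 g 0.9959410857671347 F [0.0155 0.0682 0.3156]
[252.2, 197.6] 0.59 4765 expected [253.8121 200.5332]
[ 0.4922 -0.408 ] 0.02781150547666822
to go tool axes /.75: [ 0.1617  0.0007 -0.0041]
```

View pics/w_motor_large.png

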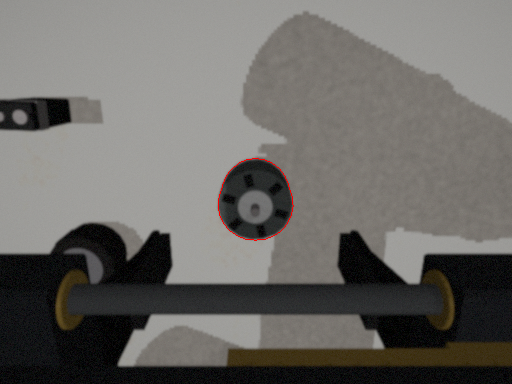

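Call:
play_rows(commands=[{"fingers": -1, "tx": 0.05, "ty": 0, "tz": -0.003, "ax": 0, "ay": 0, "az": 0}, {"fingers": -1, "tx": 0.1, "ty": 0, "tz": -0.003, "ax": 0, "ay": 0, "az": 0}, {"fingers": -1, "tx": 0.119, "ty": 0, "tz": -0.003, "ax": 0, "ay": 0, "az": 0}, {"fingers": -1, "tx": 0.119, "ty": 0, "tz": -0.003, "ax": 0, "ay": 0, "az": 0}, {"fingers": 1, "tx": 0.119, "ty": 0, "tz": -0.003, "ax": 0, "ay": 0, "az": 0}])

```text
time_s: 18.83
tcp_pos: [0.4927, -0.4057, 0.032]
ee_rot: [[-0.001, 0.003, -1.0], [0.0, -1.0, -0.003], [-1.0, -0.0, 0.001]]
wrist_force: [-0.2, -0.4, 0.9]
gripper_width: 0.973
```

Call:
play_rows(commands=[{"fingers": 1, "tx": 0, "ty": 0, "tz": 0, "ax": 0, "ay": 0, "az": 0}, {"fingers": 1, "tx": 0, "ty": 0, "tz": 0, "ax": 0, "ay": 0, "az": 0}, {"fingers": 1, "tx": 0, "ty": 0, "tz": 0, "ax": 0, "ay": 0, "az": 0}, {"fingers": 1, "tx": 0, "ty": 0, "tz": 0, "ax": 0, "ay": 0, "az": 0}, {"fingers": 1, "tx": 0, "ty": 0, "tz": 0, "ax": 0, "ay": 0, "az": 0}])

```text
time_s: 19.25
tcp_pos: [0.4925, -0.407, 0.0333]
ee_rot: [[0.002, -0.0, -1.0], [-0.001, -1.0, 0.0], [-1.0, 0.001, -0.002]]
wrist_force: [-0.2, -0.5, -0.7]
gripper_width: 0.627
```

Call:
play_rows(commands=[{"fingers": 1, "tx": 0, "ty": 0, "tz": 0, "ax": 0, "ay": 0, "az": 0}, {"fingers": 1, "tx": 0, "ty": 0, "tz": 0, "ax": 0, "ay": 0, "az": 0}, {"fingers": 1, "tx": 0, "ty": 0, "tz": 0, "ax": 0, "ay": 0, "az": 0}, {"fingers": 1, "tx": 0, "ty": 0, "tz": 0, "ax": 0, "ay": 0, "az": 0}, {"fingers": 1, "tx": 0, "ty": 0, "tz": 0, "ax": 0, "ay": 0, "az": 0}])

```text
time_s: 19.67
tcp_pos: [0.4925, -0.4071, 0.0332]
ee_rot: [[0.001, 0.0, -1.0], [-0.001, -1.0, -0.0], [-1.0, 0.001, -0.001]]
wrist_force: [-1.2, 0.4, 5.0]
gripper_width: 0.592
```

Call:
play_rows(commands=[{"fingers": 1, "tx": -0.03, "ty": 0, "tz": 0, "ax": 0, "ay": 0, "az": 0}, {"fingers": 1, "tx": -0.07, "ty": 0, "tz": 0, "ax": 0, "ay": 0, "az": 0}, {"fingers": 1, "tx": -0.1, "ty": 0, "tz": 0, "ax": 0, "ay": 0, "az": 0}, {"fingers": 1, "tx": -0.116, "ty": 0, "tz": 0, "ax": 0, "ay": 0, "az": 0}, {"fingers": 1, "tx": -0.116, "ty": 0, "tz": 0, "ax": 0, "ay": 0, "az": 0}])

```text
time_s: 20.08
tcp_pos: [0.4933, -0.4073, 0.1216]
ee_rot: [[0.004, 0.0, -1.0], [-0.002, -1.0, -0.0], [-1.0, 0.002, -0.004]]
wrist_force: [-0.0, 0.1, -1.6]
gripper_width: 0.592
```

Call:
play_rows(commands=[{"fingers": 1, "tx": 0, "ty": -0.04, "tz": -0.005, "ax": 0, "ay": 0, "az": 0}, {"fingers": 1, "tx": 0, "ty": -0.09, "tz": -0.012, "ax": 0, "ay": 0, "az": 0}, {"fingers": 1, "tx": 0, "ty": -0.14, "tz": -0.018, "ax": 0, "ay": 0, "az": 0}, {"fingers": 1, "tx": 0, "ty": -0.1756, "tz": -0.0232, "ax": 0, "ay": 0, "az": 0}])

```text
time_s: 20.42
tcp_pos: [0.5076, -0.2722, 0.1166]
ee_rot: [[-0.005, -0.0, -1.0], [0.003, -1.0, 0.0], [-1.0, -0.003, 0.005]]
wrist_force: [-0.5, -0.4, -2.0]
gripper_width: 0.59
```

Call:
play_rows(commands=[{"fingers": 1, "tx": 0, "ty": -0.045, "tz": -0.006, "ax": 0, "ay": 0, "az": 0}, {"fingers": 1, "tx": 0, "ty": -0.09, "tz": -0.012, "ax": 0, "ay": 0, "az": 0}, {"fingers": 1, "tx": 0, "ty": -0.135, "tz": -0.018, "ax": 0, "ay": 0, "az": 0}, {"fingers": 1, "tx": 0, "ty": -0.1756, "tz": -0.0232, "ax": 0, "ay": 0, "az": 0}])

```text
time_s: 20.75
tcp_pos: [0.5254, -0.1413, 0.117]
ee_rot: [[-0.004, -0.0, -1.0], [0.001, -1.0, 0.0], [-1.0, -0.001, 0.004]]
wrist_force: [0.7, -0.1, -2.2]
gripper_width: 0.593
```

Call:
play_rows(commands=[{"fingers": 1, "tx": 0, "ty": -0.045, "tz": -0.006, "ax": 0, "ay": 0, "az": 0}, {"fingers": 1, "tx": 0, "ty": -0.09, "tz": -0.012, "ax": 0, "ay": 0, "az": 0}, {"fingers": 1, "tx": 0, "ty": -0.13, "tz": -0.017, "ax": 0, "ay": 0, "az": 0}, {"fingers": 1, "tx": 0, "ty": -0.16, "tz": -0.021, "ax": 0, "ay": 0, "az": 0}, {"fingers": 1, "tx": 0, "ty": -0.1756, "tz": -0.0232, "ax": 0, "ay": 0, "az": 0}])

```text
time_s: 21.17
tcp_pos: [0.5432, -0.0093, 0.1172]
ee_rot: [[-0.004, 0.002, -1.0], [-0.0, -1.0, -0.002], [-1.0, 0.0, 0.004]]
wrist_force: [0.4, -1.0, -2.2]
gripper_width: 0.59
```

Call:
play_rows(commands=[{"fingers": 1, "tx": 0.01, "ty": 0, "tz": 0, "ax": 0, "ay": 0, "az": 0}, {"fingers": 1, "tx": 0.04, "ty": 0, "tz": 0, "ax": 0, "ay": 0, "az": 0}, {"fingers": 1, "tx": 0.06, "ty": 0, "tz": 0, "ax": 0, "ay": 0, "az": 0}, {"fingers": 1, "tx": 0.06, "ty": 0, "tz": 0, "ax": 0, "ay": 0, "az": 0}, {"fingers": 1, "tx": 0.06, "ty": 0, "tz": 0, "ax": 0, "ay": 0, "az": 0}])

```text
time_s: 21.58
tcp_pos: [0.5429, -0.0129, 0.0726]
ee_rot: [[-0.004, -0.001, -1.0], [-0.001, -1.0, 0.001], [-1.0, 0.001, 0.004]]
wrist_force: [0.1, 0.1, -0.6]
gripper_width: 0.593
```

```bash
python3 chk.py c4
```

```text
21.5833 [ 0.54287413 -0.01288488  0.072567  ] 0.5926294319060439 [ 0.12503647  0.11167011 -0.61850832]
```

View pics/c4.png

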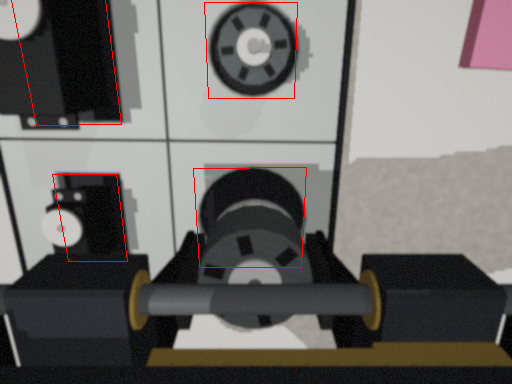

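Call:
play_rows(commands=[{"fingers": 1, "tx": 0.025, "ty": 0, "tz": 0, "ax": 0, "ay": 0, "az": 0}, {"fingers": 1, "tx": 0.037, "ty": 0, "tz": 0, "ax": 0, "ay": 0, "az": 0}, {"fingers": 1, "tx": 0.044, "ty": 0, "tz": 0, "ax": 0, "ay": 0, "az": 0}, {"fingers": 1, "tx": 0.044, "ty": 0, "tz": 0, "ax": 0, "ay": 0, "az": 0}, {"fingers": 0, "tx": 0.044, "ty": 0, "tz": 0, "ax": 0, "ay": 0, "az": 0}])

```text
time_s: 22.05
tcp_pos: [0.5447, -0.0117, 0.0417]
ee_rot: [[0.001, 0.0, -1.0], [0.0, -1.0, -0.0], [-1.0, -0.0, -0.001]]
wrist_force: [1.0, -0.1, -2.2]
gripper_width: 0.588
```

Call:
play_rows(commands=[{"fingers": -0.7, "tx": 0, "ty": 0, "tz": 0, "ax": 0, "ay": 0, "az": 0}, {"fingers": -0.7, "tx": 0, "ty": 0, "tz": 0, "ax": 0, "ay": 0, "az": 0}, {"fingers": -0.7, "tx": 0, "ty": 0, "tz": 0, "ax": 0, "ay": 0, "az": 0}, {"fingers": -0.7, "tx": 0, "ty": 0, "tz": 0, "ax": 0, "ay": 0, "az": 0}, {"fingers": -0.7, "tx": 0, "ty": 0, "tz": 0, "ax": 0, "ay": 0, "az": 0}])

```text
time_s: 22.47
tcp_pos: [0.5445, -0.0116, 0.0416]
ee_rot: [[0.001, 0.0, -1.0], [0.0, -1.0, -0.0], [-1.0, -0.0, -0.001]]
wrist_force: [0.2, -0.5, -0.8]
gripper_width: 0.824
```

Call:
play_rows(commands=[{"fingers": -0.7, "tx": -0.03, "ty": 0, "tz": 0, "ax": 0, "ay": 0, "az": 0}, {"fingers": -0.7, "tx": -0.08, "ty": 0, "tz": 0, "ax": 0, "ay": 0, "az": 0}, {"fingers": -0.7, "tx": -0.13, "ty": 0, "tz": 0, "ax": 0, "ay": 0, "az": 0}, {"fingers": -0.7, "tx": -0.17, "ty": 0, "tz": 0, "ax": 0, "ay": 0, "az": 0}, {"fingers": -0.7, "tx": -0.2, "ty": 0, "tz": 0, "ax": 0, "ay": 0, "az": 0}])

```text
time_s: 22.88
tcp_pos: [0.5452, -0.0116, 0.1949]
ee_rot: [[0.005, 0.001, -1.0], [0.001, -1.0, -0.001], [-1.0, -0.001, -0.005]]
wrist_force: [0.6, 0.4, -0.7]
gripper_width: 0.846
```

Call:
play_rows(commands=[{"fingers": -0.7, "tx": 0, "ty": 0, "tz": 0.05, "ax": 0, "ay": 0, "az": 0}, {"fingers": -0.7, "tx": 0, "ty": 0, "tz": 0.1, "ax": 0, "ay": 0, "az": 0}, {"fingers": -0.7, "tx": 0, "ty": 0, "tz": 0.14, "ax": 0, "ay": 0, "az": 0}, {"fingers": -0.7, "tx": 0, "ty": 0, "tz": 0.14, "ax": 0, "ay": 0, "az": 0}, {"fingers": -0.7, "tx": 0, "ty": 0, "tz": 0.14, "ax": 0, "ay": 0, "az": 0}])

```text
time_s: 23.3
tcp_pos: [0.4383, -0.0118, 0.192]
ee_rot: [[0.001, 0.001, -1.0], [0.0, -1.0, -0.001], [-1.0, -0.0, -0.001]]
wrist_force: [0.3, 0.6, -0.0]
gripper_width: 0.851
```

```bash
cat > fin.py <<'E'
from fit import *
np.set_printoptions(precision=4,suppress=True)
s=r.sense();print(s['time_s'],s['tcp_pos'],s['wrist_force'])
sc=viewer.capture('scene');w=viewer.capture('wrist');save(w,'wfin');save(sc,'scfin')
G=dict(motor_large=(.5445,-.012,0,.008),motor_small=(.642,-.013,0,.008),servo_large=(.6425,.086,0,.008),servo_small=(.545,.087,0,.008),wheel=(.4384,-.2715,0,0),battery=(.5532,-.2549,1.43,0))
for n,g in G.items():
  for c,p,st in(('sc',sc,None),('w',w,s)):
    u=proj(p,[g[0],g[1],.03],st);C=[f for f in spotter.silhouettes(n,p) if np.hypot(*(f['uv']-u))<(13 if c=='sc' else 40)]
    if C: print(n,c,*fit(n,[(p,st,C[0]['region'])],g[:3],g[3],n[0] in 'sb'))
a=sc['image'][130:250,170:330]; b=w['image']
o=np.zeros((384,800,3),np.uint8); o[:,:512]=b; o[:216,512:]=cv2.resize(a,(288,216),interpolation=cv2.INTER_CUBIC)
cv2.imwrite('pics/fin.png',o[:,:,::-1])
E
python3 fin.py
```

```text
23.3 [ 0.4383 -0.0118  0.192 ] [ 0.3033  0.623  -0.0136]
motor_large sc [ 0.5447 -0.0097] 0.114501953125
motor_small sc [ 0.6435 -0.0102] 0.05179445350734091
servo_large sc [0.6423 0.0871 0.0607] 0.14758295780417863
servo_small sc [ 0.5654  0.1237 -0.2889] 0.5380106246565305
wheel sc [ 0.4375 -0.2722] 0.13880652335063015
wheel w [ 0.4352 -0.2759] 0.03585982070089655
battery sc [ 0.5531 -0.2542  1.4153] 0.08934881373043913
```

View pics/fin.png

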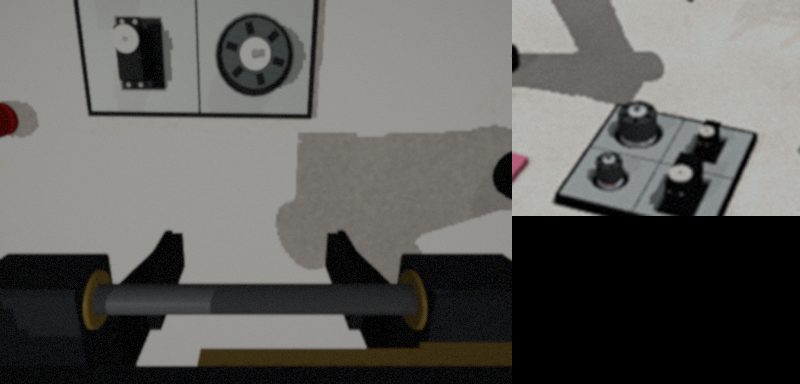

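The picture shows the small servo at (138, 52) and the large motor at (255, 53), both seated in their wells. The inset shows all four parts upright in the tray.

```bash
python3 -c "
from station import job;print(job.finish_job())"
```

```text
the job is handed in; nothing more can be done
None
```

I put all four parts in their own wells: the large and small motors, and the large and small servos set lengthwise. The job is handed in at about 23 s on the robot's clock, well under the 99 s limit. It gave no verdict.

- **Placement:** In the last scene picture, both motors and the large servo fitted within about 3 mm of their well centres. All four parts looked upright, and the gripper was clear of everything.
- **Look-alikes:** The wheel and battery were within a few millimetres of where they started. I did not touch the red motor or the pink well.
- **Failed check:** The last scene fit for the small servo was no good (overlap error 0.54), probably a bad silhouette. The last wrist fits also returned nothing for the four placed parts or the battery. I relied on the wrist and scene pictures, which show the small servo upright and lengthwise in its well, and on the tool's release pose, within 2 mm of the well centre.
- **Depth in the wells:** I did not measure this separately. It rests on release heights about 9 mm above the grasp heights (the well floor is 8 mm above the table) and on the pictures.

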